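# Vent the bottle cap for the steriliser

### The job

Get the amber bottle ready for the steriliser: first slide the carrier's gate fully home against the bottle, then screw the bottle's black cap down (clockwise from above) until it bottoms out, and then back it off a quarter turn so that it can vent. Finish with the gripper still holding the cap there, do not let go, with the gate shut and the bottle standing in its carrier. Leave the flask, the jar and the spare cap where they stand.

Things in the scene. Friction and masses are not known exactly. Their poses are not given: they have to be found in the camera images.
- carrier: Fixed aluminium bottle carrier, a flat plate 110 mm along its x, 245 mm along its y (from y -50 to +195) and 8 mm thick, with a three-sided steel nest (walls 6 mm thick, 45 mm high above the plate, 63 mm between their inner faces) for the square bottle. Origin: on the bench directly under the centre of the nest. z is up; +y points from the nest, out of its open side, to the gate.
- bottle: Square amber glass bottle standing loose in the nest, its bottom on the carrier plate: 60 x 60 mm, straight sides to 70 mm, round shoulder to 87 mm and then the neck; 125 mm high with the cap bottomed out; about 0.35 kg. The nest keeps it from turning, but for a play of about 0.05 rad. Origin: centre of its underside; z up; x and y along the carrier's x and y.
- cap_top (a point): Centre of the flat top of the bottle's black ribbed screw cap, on the cap's vertical axis, 133 mm above the bench when bottomed out. The cap is a cylinder 40 mm in diameter and 28 mm high below this point; its axes turn with it. A white line on its top runs from the centre to the rim along its own x, and points along the bottle's +x when the cap is bottomed out.
- cap (a joint): Turn of the cap in rad: 0 bottomed out on a hard stop, growing as it is unscrewed anticlockwise seen from above; it starts between 1.8 and 2.7 and stops at 5.0 (it does not come off). It rises 4 mm for each turn. It turns with an even drag of about 0.05 N m and stays where it is left; at the bottom the torque rises sharply.
- gate_handle (a point): Centre of the top of the gate's handle, an upright black round post with a red band near its top, 18 mm in diameter, its top 110 mm above the bench, free-standing down to 18 mm above the bench. Moves with the gate, straight along the carrier's y; with the gate home it is 100 mm from the nest's centre, on the carrier's +y axis.
- gate (a joint): Slide of the blue gate in m: 0 fully home against a stop (its face then 1.5 mm from a centred bottle), growing as it opens along the carrier's +y, up to 0.06; starts between 0.03 and 0.06. It slides with about 2 N of friction and stays where it is left.
- flask: Bystander: green glass conical flask, 64 mm wide at the foot, 84 mm high, standing loose on the bench. Origin: centre of its underside.
- jar: Bystander: small clear sample jar with a white lid, 48 mm in diameter, 55 mm high, loose on the bench. Origin: centre of its underside.
- spare_cap: Bystander: spare red cap lying loose on the bench, 40 mm in diameter, 24 mm high. Origin: centre of its underside.
Things that resemble listed ones, but are neither listed nor needed, are in the scene too. Of the things that look like the bottle, the middle-sized one is meant.

How it is judged (in metres and radians):
On the way, in this order (a step that is already met when the one before it is completed fails the run):
1. the gate is slid fully home (value of joint gate below 0.004 m), for 0.2 s.
2. the cap is screwed down until it bottoms out (value of joint cap below 0.08 rad and value of joint gate below 0.005 m), for 0.2 s.
3. the cap is backed off a quarter turn and held (value of joint cap between 1.22 and 1.92 rad and contact force between the fingers and cap above 2 N), for 0.2 s.
At the end, for the whole second after the job is handed in: The cap is a quarter turn open (1.57 rad, within 0.35), still and held by the fingers with more than 2 N; the gate is within 5 mm of fully home; the bottle stands upright (within 0.08 rad) on the plate (lifted by less than 5 mm) within 8 mm of the nest's centre (all of step 3 and velocity of joint cap between -0.1 and 0.1 rad/s and value of joint gate below 0.005 m and angle between bottle's own z axis and vertical below 0.08 rad and horizontal distance between bottle and carrier below 0.008 m and z of bottle in the frame of carrier below 0.013 m); the arm keeps its last pose, push and grip.
It fails at once if the flask is knocked over or pushed away (distance of flask from where it was at the start of the episode above 0.03 m or angle between flask's own z axis and vertical above 0.5 rad).
It fails at once if the jar is knocked over or pushed away (distance of jar from where it was at the start of the episode above 0.03 m or angle between jar's own z axis and vertical above 0.5 rad).
It fails at once if the spare cap is knocked over or pushed away (distance of spare_cap from where it was at the start of the episode above 0.03 m or angle between spare_cap's own z axis and vertical above 0.5 rad).
It fails at once if the bottle is tipped over or pulled out of the carrier (angle between bottle's own z axis and vertical above 0.3 rad or z of bottle in the frame of carrier above 0.04 m).
It also fails if it takes over 72 s, if anything falls off the work surface, if the arm or the gripper's body presses on something with over 40 N, if the wrist force passes 120 N, or if a joint passes its speed limit or range.

### The arm

A 6-joint arm with a two-finger parallel gripper is mounted at the origin on the work surface. World frame = base frame: x ahead of the robot, y to its left, z up, the work surface at z = 0. Lengths are in mm, angles in rad, forces in N, time in s.
With the tool pointing down it reaches from about 350 to 975 mm from the base axis. Payload 7.1 kg.
Tool frame: the origin (TCP) lies midway between the tips of the shut fingers; the grasp point (between the pads) lies 19 mm behind it (ctrl.grip_depth is the distance from the TCP to the grasp point, in mm); z points along the fingers, y is the line along which they close (so a half turn about z gives the same grasp; the last joint's range is limited). The gripper opens to 88 mm and grips with 3 to 60 N. Pads are 20 mm wide; open, the fingers measure 115 mm over their backs; the gripper's body (75 mm by 178 mm) begins 61 mm behind the grasp point.
Start: joints at [1.168, 0.423, 1.63, -0, 1.089, -0.019], TCP at [233.997, 579.526, 222.675] pointing down, gripper open.
Joint ranges: [-3, 3], [-0.9, 2.11], [0.09, 2.58], [-1.31, 4.45], [0.11, 2.69], [-2.54, 2.54]. Speed limits (rad/s): [2.39, 2.39, 3.01, 3.14, 3.14, 3.14].

### API

Orientations are given as a rotation vector (axis times angle).
In Python, from workcell import ctrl, cams gives the robot as it stands.
- The arm moves only by the tool move_arm, never from a script. Its argument "steps" is a list of rows, each a list of 3 entries, a list of its own where there are three numbers: the shift along the tool's x, y, z in units of 25 mm (1.0 is 25 mm), then the turn about the tool's z in units of 5 degrees (1.0 is 5 degrees), then the closure, from 0 (fully open) to 1 (shut). A call has 1 to 20 rows; each row shifts and turns the commanded pose from where the row before left it, along the tool's axes as they then stand; what a row does not reach is not made up. A row lasts 1/12 s, in which the tool goes at most 41.7 mm and 7.16 degrees, less where a joint would pass 70% of its speed; a pose out of reach is approached as far as the arm can. A call is refused whole if a number of a shift passes 1 or a number of a turn 1, either way. A call with a gripper value outside its range is refused whole. The fingers move at their own pace and stop on an object; the grip force is fixed at half the most. Time passes only in rows, so rows that do not move let the fingers close. It gives the time, the measured TCP pose, the force, the opening and the grip force at its end, in the units of the state.
- ctrl.get_obs(): the state, without advancing time (a new reading comes with each control period).
- cams.get_image(name): name is "side" or "top"; returns a dict with "image" (480x640x3 uint8, red, green, blue), "camera_matrix" (3x3 intrinsics, pixels), "k1" (the pictures are not rectified: a ray, as slopes to the right and down, at radius r is drawn at 1 + k1 r^2 times it, then the intrinsics apply), "xyz" and "rotation" of the camera in the world. Camera axes: x right, y down, z forward; pixel columns grow to the right and rows downward; lengths in mm; the calibration is good to about 2 mm. A picture is of the moment at which its call begins. There is no depth.
- ctrl.close_job(): hands the job in; it is judged then, once.
Trained networks look in the newest picture that a camera, given by its name, has taken for a name from the list of things; names that differ only in an ending like _2 or _b are one class to them, and where a whole thing is asked for, a point or a joint stands for the part that bears it (a point fixed in the world has none). Each returns a list of dicts, best first, with "p" (0 to 1); they miss things now and then, are a little off and sometimes report something else, mostly with a low value. They report only what shows in the picture. A call takes as long as a camera call. They do not tell look-alikes from the thing itself.
- cams.boxes_of(camera, thing): "rect" ([centre column, centre row, width, height] in pixels, round what is visible of it).
- cams.cut_out(camera, thing): "pixels" (480x640 bool, what is visible of it) and "rect" ([centre column, centre row, width, height] in pixels, round what is visible of it).
The state is a dict: "t": time; "qpos": joint angles; "qvel": joint speeds; "joint_torque": joint torques, N m; "ee_pos": TCP position; "orientation": TCP orientation; "ft_force": force on the tool from outside, world axes, zero at the start; "moment": the same for the moment, N m; "width": finger opening in mm; "grasp_force": force on a finger pad.
Only numpy, scipy, OpenCV 4.12 (cv2) and the standard library are available. Lean on these libraries where they do the work, as an engineer would, in place of code of your own. Each camera call takes 0.05 s, during which the arm holds its last target. There are 200 camera calls.

## Working session

There is one attempt and no reset: what is moved stays moved. The work goes in short steps, Python scripts to look and compute and a tool call to move; the robot and the scene stay as the last step left them, time stands still between calls to the robot, and variables do not carry over. Pictures are saved under pics/ and viewed, at most 10 in all, crops included, and the job is handed in when it is done.

Besides the shell and the picture viewer there is one more tool, called by a JSON object that holds its "api" and its "payload". move_arm: Moves the arm, as the interface text tells. Its arguments: {"type":"object","properties":{"steps":{"type":"array"}},"required":["steps"]}

```bash
mkdir -p pics
cat > h.py <<'E'
import numpy as np, cv2
from workcell import ctrl, cams
def ray(c,u,v):
    K=c["camera_matrix"];xd=np.array([(u-K[0,2])/K[0,0],(v-K[1,2])/K[1,1]]);x=xd.copy()
    for _ in range(30): x=xd/(1+c["k1"]*(x@x))
    return np.array(c["xyz"]),np.array(c["rotation"])@np.array([x[0],x[1],1])
def atz(c,u,v,z):
    o,d=ray(c,u,v); return (o+d*(z-o[2])/d[2])
def proj(c,p):
    q=np.array(c["rotation"]).T@(np.array(p,float)-c["xyz"]);x=q[:2]/q[2];x=x*(1+c["k1"]*(x@x))
    K=c["camera_matrix"];return np.array([K[0,0]*x[0]+K[0,2],K[1,1]*x[1]+K[1,2]])
E
python3 - <<'E'
from h import *
for n in("top","side"):
    c=cams.get_image(n);cv2.imwrite(f"pics/{n}0.png",c["image"][:,:,::-1])
    print(n,np.round(c["xyz"]),np.round(c["rotation"],2).tolist(),c["camera_matrix"][0][0],c["k1"])
    for t in("bottle","cap_top","gate_handle","carrier","flask","jar","spare_cap"):
        print(t,[(round(b["p"],2),[int(x) for x in b["rect"]],atz(c,b["rect"][0],b["rect"][1],{"cap_top":134,"gate_handle":60}.get(t,40))[:2].astype(int).tolist()) for b in cams.boxes_of(n,t)][:4])
o=ctrl.get_obs();print(o["ee_pos"],o["orientation"],o["width"])
E
```

```text
top [422. -26. 807.] [-2.12, 2.15, -0.17] 531.8433168538658 -0.04137581326790809Traceback (most recent call last):
  File "<stdin>", line 6, in <module>
  File "h.py", line 8, in atz
    o,d=ray(c,u,v); return (o+d*(z-o[2])/d[2])
                                         ~^^^
IndexError: invalid index to scalar variable.
```

View pics/top0.png

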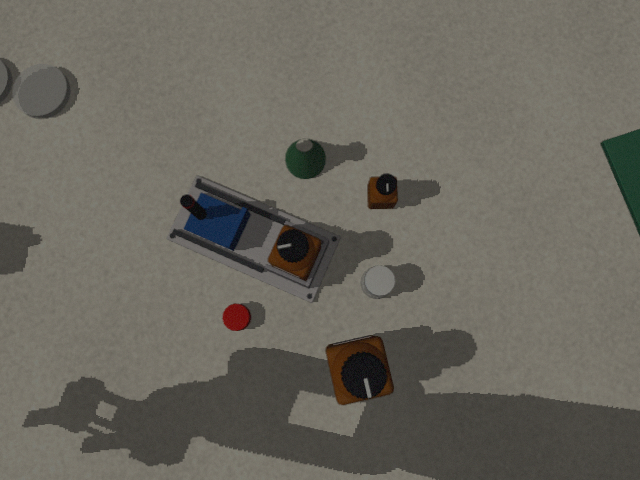

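The top view shows three amber bottles: small (383,190), large (360,372) and middle-sized in the carrier (295,250). The middle one is in the nest, so it is the one meant. The gate handle is at (187,202), the flask at (305,158), the jar at (379,281) and the spare cap at (237,317). The camera rotation is a rotation vector, so I'll fix the helper.

```bash
sed -i 's/np.array(c\["rotation"\])/cv2.Rodrigues(np.array(c["rotation"],float))[0]/g' h.py
python3 - <<'E'
from h import *
for n in("top","side"):
    c=cams.get_image(n);cv2.imwrite(f"pics/{n}1.png",c["image"][:,:,::-1])
    print(n,np.round(c["xyz"]),np.round(c["rotation"],2).tolist(),c["camera_matrix"][0][0])
    if n=="top":
        cv2.imwrite("pics/crop1.png",cv2.resize(c["image"][165:310,160:350,::-1],None,fx=4,fy=4,interpolation=cv2.INTER_CUBIC))
    for t in("bottle","cap_top","gate_handle","carrier","flask","jar","spare_cap"):
        print(t,[(round(b["p"],2),[int(x) for x in b["rect"]],atz(c,b["rect"][0],b["rect"][1],{"cap_top":134,"gate_handle":60}.get(t,40))[:2].astype(int).tolist()) for b in cams.boxes_of(n,t)][:4])
o=ctrl.get_obs();print(o["ee_pos"],o["orientation"],o["width"])
E
```

```text
top [422. -26. 807.] [-2.12, 2.15, -0.17] 531.8433168538658
bottle [(0.9, [382, 191, 34, 35], [613, -122]), (0.82, [360, 369, 65, 71], [356, -84])]
cap_top [(0.73, [293, 246, 33, 31], [518, 4]), (0.65, [364, 376, 42, 46], [356, -82]), (0.6, [387, 184, 18, 23], [598, -118])]
gate_handle [(0.87, [213, 220, 70, 58], [568, 122]), (0.71, [251, 237, 174, 126], [542, 67])]
carrier [(0.82, [252, 238, 173, 126], [544, 69])]
flask [(0.64, [305, 159, 39, 43], [663, -10])]
jar [(0.72, [376, 283, 35, 30], [477, -110]), (0.61, [292, 244, 34, 33], [534, 9]), (0.55, [252, 238, 176, 126], [544, 68])]
spare_cap [(0.88, [235, 316, 25, 27], [431, 93])]
side [512. 533. 758.] [-0.03, -2.94, 1.11] 622.5187531350589
bottle [(0.9, [311, 287, 53, 83], [523, -15]), (0.81, [421, 233, 66, 107], [351, -116]), (0.81, [253, 230, 29, 48], [613, -130]), (0.44, [270, 378, 65, 81], [576, 130])]
cap_top [(0.73, [311, 261, 32, 38], [521, 13]), (0.64, [427, 203, 42, 43], [356, -89]), (0.63, [249, 217, 16, 25], [607, -67])]
gate_handle [(0.9, [269, 379, 64, 83], [576, 143])]
carrier [(0.55, [286, 362, 141, 162], [556, 107])]
flask [(0.69, [208, 304, 42, 48], [669, 10])]
jar [(0.67, [337, 243, 27, 43], [481, -101])]
spare_cap [(0.58, [376, 363, 29, 34], [438, 111])]
[234.00392352 579.53479347 222.69465063] [5.99186835e-01 3.08391910e+00 9.45636013e-05] 87.74799746215206
```

View pics/crop1.png

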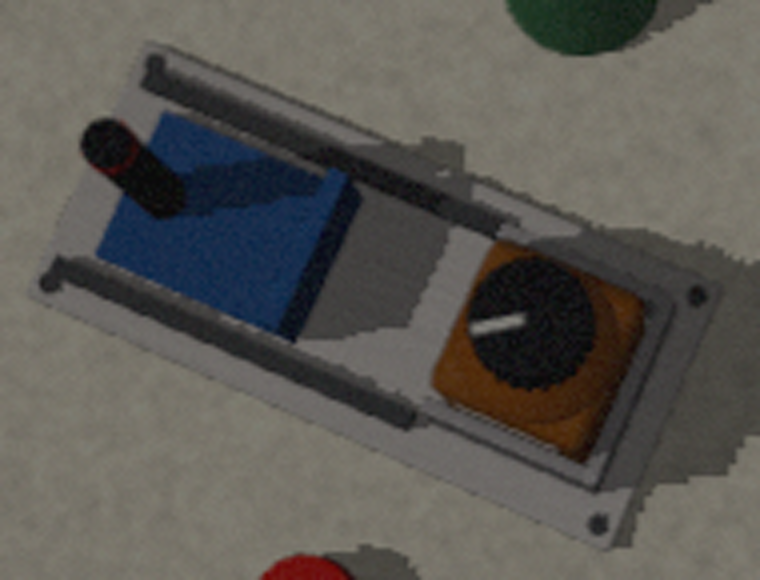

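View pics/side1.png

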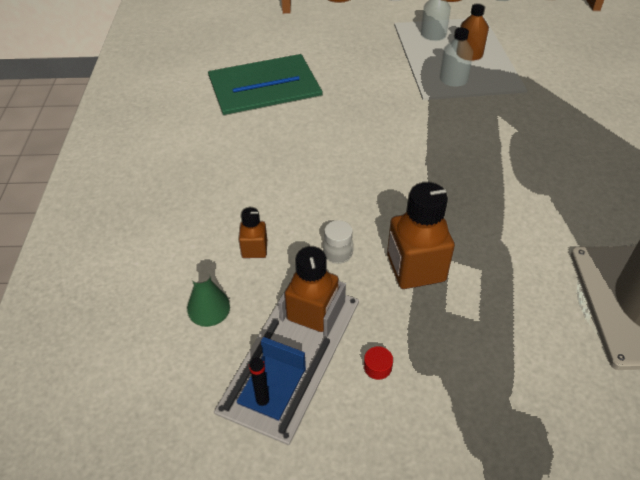

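The crop confirms the middle-sized bottle: it stands in the nest with its cap line pointing towards the gate side. In the side view its cap is at (311,258) and the handle top at (257,360). Next I'll work out poses from the plate corners, cap and handle.

Run:
```python
from h import *
c=cams.get_image("top");s=cams.get_image("side")
f=lambda x,y:(160+(x+.5)/4-.5,165+(y+.5)/4-.5)
P=[atz(c,*f(*q),8)[:2] for q in((150,40),(30,292),(608,550),(720,285))]
print(np.round(P,1).tolist())
A=(P[0]+P[1])/2;B=(P[2]+P[3])/2;y=(A-B)/np.linalg.norm(A-B)
print("len",np.linalg.norm(A-B),np.linalg.norm(P[0]-P[1]),np.linalg.norm(P[2]-P[3]),"y",y,"yaw y",np.arctan2(y[1],y[0]))
y2=(P[0]-P[3])+(P[1]-P[2]);print(np.arctan2(y2[1],y2[0]))
N=(A+B)/2-y*72.5;print("nest",N)
cap=atz(c,*f(530,321),134.3)[:2];tip=atz(c,*f(472,330),134.3)[:2];h=atz(c,*f(108,146),110)[:2];ce=atz(c,*f(525,319),134.3)[:2]
print("cap",cap,"handle",h,"h-N along y",(h-N)@y,"line",np.arctan2(*(tip-ce)[::-1]))
print("cap-N",(cap-N)@y,(cap-N)@[y[1],-y[0]])
print("capline rel", np.degrees(np.arctan2(*(tip-ce)[::-1])-np.arctan2(-y[0],y[1])))
for g in("cap_top","gate_handle"):
  for n in("top","side"):
    m=cams.cut_out(n,g)[0];print(g,n,m["p"],np.round(m["rect"],1))
# side check: project
for p in([*cap,134.3],[*h,110],[*N,8]): print(proj(s,p),proj(c,p))
# flask etc on bench
for nm,uv in(("flask",(305,158)),("jar",(379,281)),("spare",(236,317)),("big",(363,377)),("small",(386,184))): print(nm,atz(c,*uv,{"flask":30,"jar":55,"spare":24,"big":180,"small":85}[nm])[:2])
```

```text
[[652.4, 159.8], [553.6, 203.7], [452.7, -16.1], [552.2, -60.0]]
len 241.72308473736825 108.13351147673008 108.79768694986699 y [0.41574468 0.90948137] yaw y 1.1420348751532234
1.1420348751532232
nest [522.57850851   5.9070806 ]
cap [520.90028399   6.27932233] handle [586.23527275 149.45202632] h-N along y 157.01641485902263 line 1.7627215930020044
cap-N -0.3591659974977762 -1.6810714478906117
capline rel 125.56272933256248
cap_top top 0.73 [386.6 184.8  20.7  21.3]
cap_top side 0.81 [310.1 262.5  29.9  36.3]
gate_handle top 0.88 [214.8 222.   69.4  58.4]
gate_handle side 0.89 [270.  377.8  67.4  82.1]
[311.83192658 257.17150753] [292.125 244.875]
[258.1454446  363.08916125] [186.625 201.125]
[312.36350351 312.57957826] [296.4697382  255.87103664]
flask [669.28447265  -9.18260173]
jar [ 479.13942088 -112.26234252]
spare [431.98061624  94.34961807]
big [359.77852821 -76.05935057]
small [ 612.15946006 -123.21343936]
```

{"api": "move_arm", "payload": {"steps": [[[0,0,0],0.5,1],[[-1,-0.42,0],0,1],[[-1,-0.42,0],0,1],[[-1,-0.42,0],0,1],[[-1,-0.42,0],0,1],[[-1,-0.42,0],0,1],[[-1,-0.42,0],0,1],[[-1,-0.42,0],0,1],[[-1,-0.42,0],0,1],[[-1,-0.42,0],0,1],[[-1,-0.42,0],0,1],[[-1,-0.42,0],0,1],[[-1,-0.42,0],0,1],[[-1,-0.42,0],0,1],[[-1,-0.42,0],0,1],[[-1,-0.42,0],0,1],[[-1,-0.42,0],0,1],[[-1,-0.42,0],0,1],[[-1,-0.42,0],0,1],[[-1,-0.42,0],0,1]]}}

```text
t: 2.87
ee_pos: [584.4, 199.9, 222.8]
orientation: [0.666, 3.07, 0.0]
ft_force: [0.3, 0.4, -0.3]
width: 0.4
grasp_force: 0.0
```

{"api": "move_arm", "payload": {"steps": [[[-0.9,-0.45,0],0,1],[[0,0,0],0,1],[[0,0,1],0,1],[[0,0,1],0,1],[[0,0,1],0,1],[[0,0,1],0,1],[[0,0,1],0,1],[[0,0,0.9],0,1],[[0,0,0],0,1],[[0,0,0],0,1]]}}

```text
t: 3.7
ee_pos: [598.3, 181.7, 74.4]
orientation: [-0.665, -3.068, 0.002]
ft_force: [-0.5, 0.5, 0.6]
width: 0.3
grasp_force: 0.0
```

Run:
```python
from h import *
o=ctrl.get_obs();print(o["ee_pos"],o["qpos"],o["ft_force"])
a=cams.get_image("top")["image"][140:310,130:350,::-1];b=cams.get_image("side")["image"][290:460,180:400,::-1]
cv2.imwrite("pics/p2.png",np.vstack([cv2.resize(a,(440,300)),cv2.resize(b,(440,300))]))
```

```text
[598.3245451  181.65336959  74.35163941] [ 2.75694123e-01  6.15669827e-01  1.70804756e+00  9.10915480e-05
  8.20624852e-01 -8.68045119e-01] [-0.53795645  0.53624036  0.58259459]
```

View pics/p2.png

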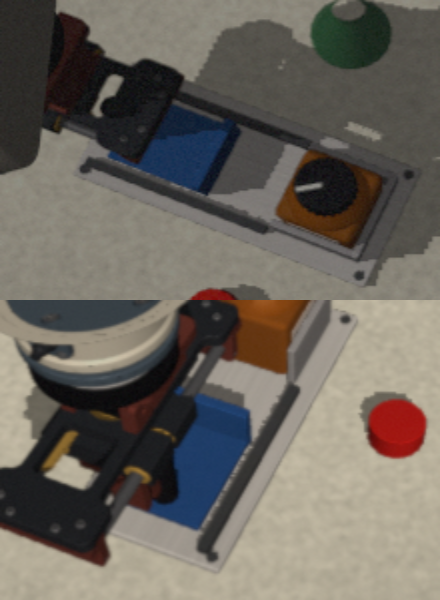

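The shut fingers stand behind the handle with the gate plate clear. Now I push.

{"api": "move_arm", "payload": {"steps": [[[-0.08,-0.3,0],0,1],[[0,-0.3,0],0,1],[[0,-0.3,0],0,1],[[0,-0.3,0],0,1],[[0,-0.3,0],0,1],[[0,-0.3,0],0,1],[[0,-0.2,0],0,1],[[0,-0.2,0],0,1],[[0,0,0],0,1]]}}

```text
t: 4.55
ee_pos: [577.6, 129.6, 75.0]
orientation: [-0.667, -3.069, 0.001]
ft_force: [0.6, 0.3, -0.4]
width: 0.6
grasp_force: 0.1
```

{"api": "move_arm", "payload": {"steps": [[[0,-0.15,0],0,1],[[0,-0.15,0],0,1],[[0,0,0],0,1]]}}

```text
t: 4.8
ee_pos: [574.7, 123.3, 74.9]
orientation: [-0.666, -3.069, 0.001]
ft_force: [0.9, -0.6, 0.1]
width: 0.2
grasp_force: 0.2
```

Run:
```python
from h import *
o=ctrl.get_obs();print(o["ee_pos"],o["ft_force"],o["moment"])
a=cams.get_image("top")["image"][140:310,130:350,::-1];b=cams.get_image("side")["image"][240:460,180:400,::-1]
cv2.imwrite("pics/p3.png",np.hstack([cv2.resize(a,(400,310)),cv2.resize(b,(310,310))]))
```

```text
[574.6813236  123.30771081  74.87851412] [ 0.90552784 -0.64278184  0.13372524] [ 0.0892095  -0.01073904 -0.03251988]
```

View pics/p3.png

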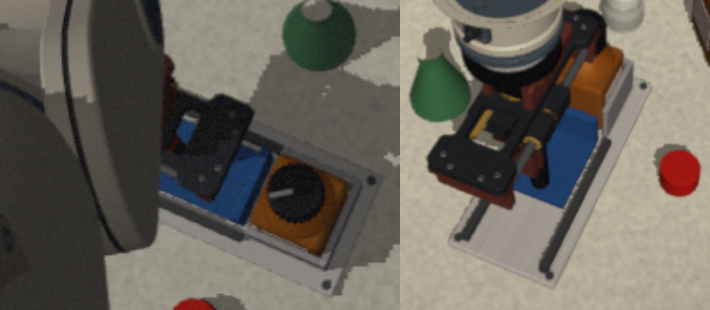

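The gate is moving with the handle and now sits close to the bottle. I'll go on in 2–3 mm steps until the force rises.

{"api": "move_arm", "payload": {"steps": [[[0,-0.1,0],0,1],[[0,-0.1,0],0,1],[[0,0,0],0,1]]}}

```text
t: 5.15
ee_pos: [572.8, 119.0, 74.9]
orientation: [-0.666, -3.069, 0.0]
ft_force: [0.2, 1.1, -0.4]
width: 0.6
grasp_force: 0.5
```

{"api": "move_arm", "payload": {"steps": [[[0,-0.08,0],0,1],[[0,0,0],0,1]]}}

```text
t: 5.32
ee_pos: [572.1, 117.3, 75.0]
orientation: [-0.666, -3.07, 0.0]
ft_force: [0.0, 1.1, -0.3]
width: 0.7
grasp_force: 0.6
```

{"api": "move_arm", "payload": {"steps": [[[0,-0.08,0],0,1],[[0,0,0],0,1]]}}

```text
t: 5.48
ee_pos: [571.6, 115.8, 75.2]
orientation: [0.667, 3.07, 0.001]
ft_force: [-0.5, 3.6, -1.5]
width: 0.1
grasp_force: 1.7
```

{"api": "move_arm", "payload": {"steps": [[[0,-0.08,0],0,1],[[0,0,0],0,1]]}}

```text
t: 5.65
ee_pos: [571.5, 115.5, 75.3]
orientation: [0.667, 3.068, 0.005]
ft_force: [3.2, 12.2, -4.1]
width: 0.4
grasp_force: 5.7
```

{"api": "move_arm", "payload": {"steps": [[[0,-0.08,0],0,1],[[0,0,0],0,1]]}}

```text
t: 5.82
ee_pos: [571.5, 115.2, 75.4]
orientation: [0.668, 3.067, 0.009]
ft_force: [4.1, 21.3, -6.7]
width: 0.6
grasp_force: 9.8
```

The force rose to 21 N with no further travel, so the gate is home. Backing off and going up, then opening.

{"api": "move_arm", "payload": {"steps": [[[0,0.3,0],0,1],[[0,0.3,0],0,1],[[0,0,-1],0,1],[[0,0,-1],0,1],[[0,0,-1],0,1],[[0,0,-1],0,1],[[0,0,-1],0,1],[[0,1,0],0,1],[[0,1,0],0,1],[[0,1,0],0,1],[[0,1,0],0,0.5],[[0,1,0],0,0],[[0,1,0],0,0],[[0,0,0],0,0]]}}

```text
t: 6.98
ee_pos: [639.8, 265.5, 200.2]
orientation: [0.663, 3.069, 0.002]
ft_force: [-0.0, 0.2, -0.8]
width: 23.6
grasp_force: 0.0
```

Run:
```python
from h import *
o=ctrl.get_obs();print(o["ee_pos"],o["width"],o["orientation"],o["qpos"][5])
a=cams.get_image("top")["image"][165:310,160:350,::-1];b=cams.get_image("side")["image"][230:430,210:370,::-1]
cv2.imwrite("pics/p4.png",np.hstack([cv2.resize(a,(480,366),interpolation=2),cv2.resize(b,(293,366),interpolation=2)]))
```

```text
[639.78598308 265.51617169 200.23660086] 23.6169549512671 [6.62813564e-01 3.06934720e+00 1.89115269e-03] -0.7694010181927334
```

View pics/p4.png

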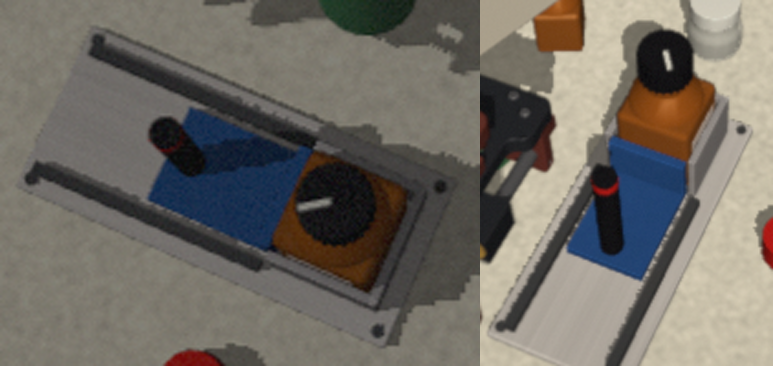

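The gate now touches or nearly touches the bottle. The handle top is at about (225,217), the cap at about (292,245), and the cap line hasn't changed.

Run:
```python
from h import *
c=cams.get_image("top");s=cams.get_image("side")
f=lambda x,y:(160+x/2.526,165+y/2.526)
y=np.array([.4157,.9095]);h=atz(c,*f(164,131),110)[:2];k=atz(c,*f(334,203),134.3)[:2]
print("handle",h,"cap",k,(h-k)@y,"nest from handle",h-100*y)
# refine cap by dark blob fit in both cams
for n,im in(("top",c),("side",s)):
    p=proj(im,[*k,134.3]);g=cv2.cvtColor(im["image"],cv2.COLOR_RGB2HSV)
    print(n,p)
    for d in [m for m in cams.cut_out(n,"cap_top")]: print(np.round(d["rect"],1),round(d["p"],2))
    # projected outline bbox of cap model
    t=np.linspace(0,6.28,60);P=np.array([proj(im,[k[0]+20*np.cos(a),k[1]+20*np.sin(a),z]) for a in t for z in(106.3,134.3)])
    lo,hi=P.min(0),P.max(0);print("model rect",(lo+hi)/2,hi-lo)
x=np.array([-.9095,.4157]);d=k-np.array(ctrl.get_obs()["ee_pos"][:2]);print("move x,y units",d@x/25,d@y/25,ctrl.get_obs()["width"])
```

```text
handle [563.74638419  97.25655238] cap [520.26634696   6.15615119] 100.93046636421178 nest from handle [522.17638419   6.30655238]
top [292.22486144 245.36421219]
[386.1 185.2  23.3  18.8] 0.91
[364.6 376.2  45.4  48. ] 0.89
[295.2 247.4  33.8  31.7] 0.85
model rect [292.44341752 246.64979079] [31.68408487 33.38850312]
side [312.31440067 257.09134738]
[311.8 262.9  32.6  32.7] 0.82
[427.  203.8  44.4  41.3] 0.78
model rect [312.31496623 263.93675875] [30.48309662 36.61519944]
move x,y units 0.04340361103744384 -11.226567756769477 47.92724283450823
```

{"api": "move_arm", "payload": {"steps": [[[0,-1,0],0,0],[[0,-1,0],0,0],[[0,-1,0],0,0],[[0,-1,0],0,0],[[0,-1,0],0,0],[[0,-1,0],0,0],[[0,-1,0],0,0],[[0,-1,0],0,0],[[0,-1,0],0,0],[[0,-1,0],0,0],[[0,-1,0],0,0],[[0,-0.4,0],0,0],[[0,0,0],0,0],[[0,0,0],0,0]]}}

```text
t: 8.45
ee_pos: [520.4, 2.5, 200.6]
orientation: [0.669, 3.069, 0.001]
ft_force: [0.1, 0.3, 0.5]
width: 87.9
grasp_force: 0.0
```

{"api": "move_arm", "payload": {"steps": [[[0.02,0.14,0.5],0,0],[[0,0,0.5],0,0],[[0,0,0.5],0,0],[[0,0,0.5],0,0],[[0,0,0.5],0,0],[[0,0,0.5],0,0],[[0,0,0.5],0,0],[[0,0,0.35],0,0],[[0,0,0],0,0],[[0,0,0],0,0]]}}

```text
t: 9.28
ee_pos: [521.3, 6.8, 103.7]
orientation: [-0.665, -3.07, 0.0]
ft_force: [0.5, 0.1, 0.4]
width: 87.9
grasp_force: 0.0
```

{"api": "move_arm", "payload": {"steps": [[[0,0,0],0,0.3],[[0,0,0],0,0.4],[[0,0,0],0,0.5],[[0,0,0],0,0.6],[[0,0,0],0,1],[[0,0,0],0,1],[[0,0,0],0,1],[[0,0,0],0,1]]}}

```text
t: 9.95
ee_pos: [521.3, 6.2, 104.0]
orientation: [0.667, 3.07, 0.0]
ft_force: [0.7, 0.8, 0.3]
width: 39.4
grasp_force: 30.0
```

Run:
```python
from h import *
o=ctrl.get_obs();print(o)
```

```text
{'t': 9.95, 'qpos': array([-1.10076566e-02,  4.49500011e-01,  1.93572560e+00,  2.85806912e-04,
        7.55960969e-01, -1.15439035e+00]), 'qvel': array([ 0.00260125, -0.00090349, -0.00071422,  0.00689869, -0.00026419,
       -0.00031692]), 'joint_torque': array([-9.43096876e-01, -4.72488785e+01, -1.85303217e+01, -3.98511998e-01,
        2.36447453e-01,  4.03579907e-03]), 'ee_pos': array([521.31190286,   6.22277932, 104.04893566]), 'orientation': array([6.66524167e-01, 3.06970662e+00, 4.30091244e-04]), 'ft_force': array([0.73995431, 0.7711882 , 0.32396272]), 'moment': array([ 0.28238732, -0.04920011,  0.03084816]), 'grasp_force': 30.004634857177734, 'width': 39.3636422865891}
```

Gripped at 39.4 mm with 30 N. Now I screw it down, clockwise from above, which is a positive turn about the tool z.

{"api": "move_arm", "payload": {"steps": [[[0,0,0.002],1,1],[[0,0,0.002],1,1],[[0,0,0.002],1,1],[[0,0,0.002],1,1],[[0,0,0.002],1,1],[[0,0,0.002],1,1],[[0,0,0.002],1,1],[[0,0,0.002],1,1],[[0,0,0.002],1,1],[[0,0,0.002],1,1],[[0,0,0.002],1,1],[[0,0,0.002],1,1],[[0,0,0.002],1,1],[[0,0,0.002],1,1],[[0,0,0.002],1,1],[[0,0,0.002],1,1],[[0,0,0.002],1,1],[[0,0,0.002],1,1],[[0,0,0.002],1,1],[[0,0,0.002],1,1]]}}

```text
t: 11.62
ee_pos: [522.1, 6.4, 103.2]
orientation: [2.783, 1.457, 0.003]
ft_force: [2.2, 1.5, -0.7]
width: 39.0
grasp_force: 30.0
```

```bash
cat > st.py <<'E'
from h import *
o=ctrl.get_obs();print(o["t"],o["ee_pos"],o["qpos"][5],o["ft_force"],o["moment"],o["width"],o["grasp_force"],o["joint_torque"][5])
E
python3 st.py
```

```text
11.6167 [522.10185594   6.44862985 103.1590647 ] 0.5951809285316293 [ 2.24661666  1.52015656 -0.68682882] [ 0.42980842 -0.32902032  0.1178408 ] 39.03862264965145 29.996373653411865 -1.3267813995480537
```

{"api": "move_arm", "payload": {"steps": [[[0,0,0.002],0.9,1],[[0,0,0.002],0.9,1],[[0,0,0.002],0.9,1],[[0,0,0.002],0.9,1],[[0,0,0],0,1]]}}

```text
t: 12.03
ee_pos: [522.0, 6.4, 103.0]
orientation: [2.976, 1.006, 0.003]
ft_force: [1.0, 1.4, 0.1]
width: 39.7
grasp_force: 30.0
```

```bash
python3 st.py
```

```text
12.0333 [522.03803586   6.41134257 102.9737515 ] 0.907874786442497 [0.97413554 1.42651063 0.12283491] [ 0.48113405 -0.27909131 -0.01701637] 39.65959370806167 30.00099778175354 1.0492455214262009
```

{"api": "move_arm", "payload": {"steps": [[[0,0,0.002],0.6,1],[[0,0,0.002],0.6,1],[[0,0,0],0,1]]}}

```text
t: 12.28
ee_pos: [522.0, 6.4, 102.9]
orientation: [3.023, 0.853, 0.003]
ft_force: [1.8, 2.7, 1.7]
width: 39.3
grasp_force: 30.0
```

```bash
python3 st.py
```

```text
12.2833 [522.00659749   6.36761904 102.92467862] 1.009356822354406 [1.79612058 2.69793274 1.66933436] [ 0.46899981 -0.3183564  -0.04198295] 39.31741769246995 30.00074565410614 0.6906654126942158
```

{"api": "move_arm", "payload": {"steps": [[[0,0,0.002],0.6,1],[[0,0,0],0,1]]}}

```text
t: 12.45
ee_pos: [522.1, 6.4, 102.9]
orientation: [3.044, 0.776, 0.003]
ft_force: [4.3, 2.2, -0.2]
width: 39.5
grasp_force: 30.0
```

```bash
python3 st.py
```

```text
12.45 [522.13229487   6.3951836  102.89804992] 1.0605251312171002 [ 4.33050812  2.19208596 -0.15482246] [ 0.53895774 -0.59736496  0.21389778] 39.50129083911503 30.00053733587265 0.8649476990103722
```

{"api": "move_arm", "payload": {"steps": [[[0,0,0.002],0.6,1],[[0,0,0],0,1]]}}

```text
t: 12.62
ee_pos: [522.7, 6.5, 103.0]
orientation: [3.063, 0.698, 0.005]
ft_force: [5.4, 5.0, -0.3]
width: 39.0
grasp_force: 30.0
```

```bash
python3 st.py
```

```text
12.6167 [522.7251741    6.50578859 102.99713508] 1.1121041938046115 [ 5.42603313  5.03215047 -0.29754533] [ 0.92852097 -0.80147106  0.58651439] 38.966729061034584 30.00040054321289 1.233142465353012
```

{"api": "move_arm", "payload": {"steps": [[[0,0,0.002],0.6,1],[[0,0,0],0,1]]}}

```text
t: 12.78
ee_pos: [522.4, 6.3, 103.0]
orientation: [3.079, 0.618, 0.004]
ft_force: [4.6, 3.2, 0.9]
width: 39.4
grasp_force: 30.0
```

```bash
python3 st.py
```

```text
12.7833 [522.37584806   6.25129655 102.95633995] 1.1643222555171746 [4.60814856 3.22688526 0.85795256] [ 0.50459815 -0.64463837  0.5795002 ] 39.43186114091956 30.0006964802742 1.1952241882681847
```

The torque climbed to 0.58 N m and saturated there, so the cap has bottomed out. I'll hold briefly, with one more small nudge to confirm.

{"api": "move_arm", "payload": {"steps": [[[0,0,0],0.3,1],[[0,0,0],0,1],[[0,0,0],0,1],[[0,0,0],0,1]]}}

```text
t: 13.12
ee_pos: [522.6, 6.3, 103.0]
orientation: [3.087, 0.582, 0.005]
ft_force: [4.6, 3.9, 1.2]
width: 39.6
grasp_force: 30.0
```

Run:
```python
exec(open("st.py").read())
c=cams.get_image("side")["image"][190:390,200:400,::-1];d=cams.get_image("top")["image"][165:310,200:390,::-1]
cv2.imwrite("pics/p5.png",np.hstack([cv2.resize(c,(400,400),interpolation=2),cv2.resize(d,(400,400),interpolation=2)]))
```

```text
13.1167 [522.62324209   6.31830689 103.00025826] 1.187834069113071 [4.6359128  3.87863101 1.17268848] [ 0.61361399 -0.77356191  0.76586392] 39.59882135530621 30.000034868717194 0.7709667831659317
```

View pics/p5.png

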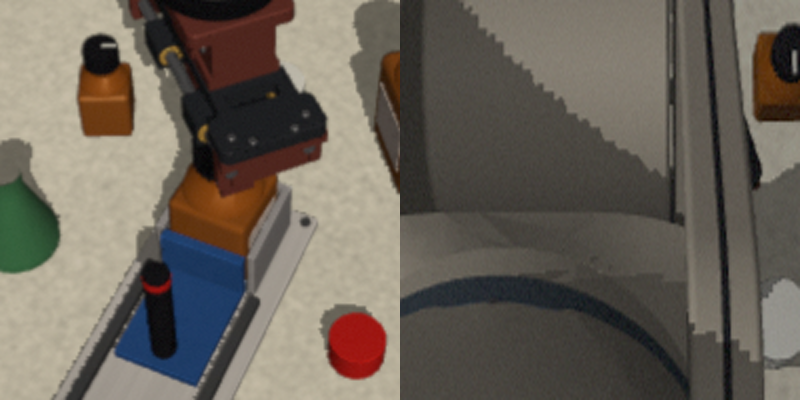

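The torque is still rising (0.77 N m) and the gate is still shut. A little more to make sure of the stop.

{"api": "move_arm", "payload": {"steps": [[[0,0,0],0.4,1],[[0,0,0],0,1],[[0,0,0],0,1],[[0,0,0],0,1]]}}

```text
t: 13.55
ee_pos: [522.0, 6.1, 102.9]
orientation: [3.097, 0.523, 0.003]
ft_force: [4.4, 2.7, 3.9]
width: 39.5
grasp_force: 30.0
```

```bash
python3 st.py
```

```text
13.55 [522.02069137   6.1395429  102.91034377] 1.2251392858326051 [4.37404328 2.66297408 3.86609269] [ 0.36881907 -0.68753207  0.49504646] 39.52539937288516 30.00055879354477 0.4491872526705265
```

{"api": "move_arm", "payload": {"steps": [[[0,0,0],0.4,1],[[0,0,0],0,1],[[0,0,0],0,1],[[0,0,0],0,1]]}}

```text
t: 13.88
ee_pos: [521.6, 6.1, 102.8]
orientation: [3.106, 0.468, 0.002]
ft_force: [4.4, 1.4, 4.2]
width: 39.5
grasp_force: 30.0
```

```bash
python3 st.py
```

```text
13.8833 [521.63703006   6.08108998 102.79677713] 1.2609440339884939 [4.41114991 1.35626921 4.15737309] [ 0.24763932 -0.59962796  0.73762512] 39.48383140184579 30.000836849212646 0.6822762452065945
```

The torque swings between 0.5 and 0.75 N m while the pads slip, so the cap is at the hard stop. Now I back off a quarter turn plus the bottle's play, about 93.5°.

{"api": "move_arm", "payload": {"steps": [[[0,0,-0.002],-0.5,1],[[0,0,-0.002],-1,1],[[0,0,-0.002],-1,1],[[0,0,-0.002],-1,1],[[0,0,-0.002],-1,1],[[0,0,-0.002],-1,1],[[0,0,-0.002],-1,1],[[0,0,-0.002],-1,1],[[0,0,-0.002],-1,1],[[0,0,-0.002],-1,1],[[0,0,-0.002],-1,1],[[0,0,-0.002],-1,1],[[0,0,-0.002],-1,1],[[0,0,-0.002],-1,1],[[0,0,-0.002],-1,1],[[0,0,-0.002],-1,1],[[0,0,-0.002],-1,1],[[0,0,-0.002],-1,1],[[0,0,-0.002],-1,1],[[0,0,0],-0.2,1]]}}

```text
t: 15.55
ee_pos: [521.7, 6.3, 103.7]
orientation: [1.786, 2.584, 0.002]
ft_force: [4.2, 2.4, 5.5]
width: 39.8
grasp_force: 30.0
```

{"api": "move_arm", "payload": {"steps": [[[0,0,0],0,1],[[0,0,0],0,1],[[0,0,0],0,1],[[0,0,0],0,1],[[0,0,0],0,1],[[0,0,0],0,1]]}}

```text
t: 16.05
ee_pos: [521.7, 6.3, 103.7]
orientation: [1.793, 2.579, 0.002]
ft_force: [4.6, 2.6, 5.1]
width: 39.3
grasp_force: 30.0
```

Run:
```python
exec(open("st.py").read())
c=cams.get_image("side")["image"][190:440,200:400,::-1]
cv2.imwrite("pics/p6.png",cv2.resize(c,(480,600),interpolation=2))
```

```text
16.05 [521.68285013   6.33592404 103.74625598] -0.367580131925138 [4.57242379 2.63708808 5.10660593] [ 0.55663328 -0.95997438  0.05704496] 39.2630158846239 30.00103622674942 0.04123230348341167
```

View pics/p6.png

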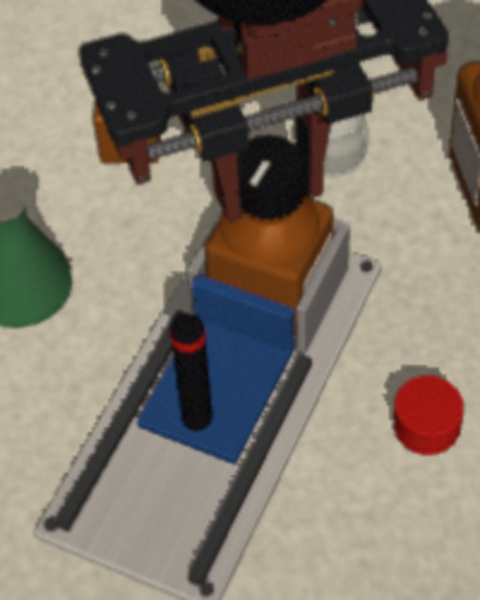

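The cap's white line, from about (268,161) to (254,186) in the crop, is parallel to the rails and points at the gate. That is a quarter turn open. The gate is shut, the bottle is in the nest and the bystanders stand untouched.

```bash
python3 -c "
from workcell import ctrl
print(ctrl.close_job())"
```

```text
the job is handed in; nothing more can be done
None
```

The job is handed in: the gate is home, the cap was bottomed out and then backed off about a quarter turn, and the gripper still holds it at 30 N; the handover call returned no verdict.

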